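Register the power module in the service nest and draw its fuse carrier

ROBOT

A 6-joint arm with a two-finger parallel gripper is mounted at the origin on the work surface. World frame = base frame: x ahead of the robot, y to its left, z up, the work surface at z = 0. Lengths are in mm, angles in rad, forces in N, time in s.
With the tool pointing down it reaches from about 400 to 925 mm from the base axis. Payload 12.5 kg.
Tool frame: the origin (TCP) lies midway between the tips of the shut fingers; the grasp point (between the pads) lies 19 mm behind it (env.pinch_z is the z of the grasp point in the tool frame, in mm); z points along the fingers, y is the line along which they close (so a half turn about z gives the same grasp; the last joint's range is limited). The gripper opens to 95 mm and grips with 3 to 60 N. Pads are 20 mm wide; open, the fingers measure 119 mm over their backs; the gripper's body (75 mm by 180 mm) begins 59 mm behind the grasp point.
Start: joints at [-1.21, 0.491, 1.559, -0, 1.092, -0.106], TCP at [281.294, -558.14, 214.661] pointing down, gripper open.
Joint ranges: [-3.1, 3.1], [-0.84, 2.19], [0.05, 2.79], [-1.13, 4.28], [0.06, 2.93], [-2.69, 2.69]. Speed limits (rad/s): [2.22, 2.22, 2.79, 3.14, 3.14, 3.14].

INTERFACE

Orientations are given as [roll, pitch, yaw] about the fixed x, y, z axes, in that order (R = Rz(yaw) Ry(pitch) Rx(roll)).
In Python, from cell import env, eyes gives the robot as it stands.
- The arm moves only by the shell command python3 -m inch 'ROWS'. ROWS is JSON, a list of rows, each a list of 3 entries, a list of its own where there are three numbers: the shift along the tool's x, y, z in units of 60 mm (1.0 is 60 mm), then the turn about the tool's z in units of 5 degrees (1.0 is 5 degrees), then the closure, from -1 (fully open) to 1 (shut). In form: [[[tx, ty, tz], turn, claw], ...]. A call has exactly 10 rows; each row shifts and turns the commanded pose from where the row before left it, along the tool's axes as they then stand; what a row does not reach is not made up. A row lasts 1/8 s, in which the tool goes at most 62.5 mm and 10.7 degrees, less where a joint would pass 70% of its speed; a pose out of reach is approached as far as the arm can. A call is refused whole if a number of a shift passes 1 or a number of a turn 1, either way. A call with a gripper value outside its range is refused whole. The fingers move at their own pace and stop on an object; the grip force is fixed at half the most. Time passes only in rows, so rows that do not move let the fingers close, or fill a call up. It gives the time, the measured TCP pose, the force, the opening and the grip force at its end, in the units of the state.
- env.state(): the state, without advancing time (a new reading comes with each control period).
- eyes.read_camera(name): name is "side" or "top" or "wrist"; returns a dict with "pixels" (384x512x3 uint8, red, green, blue), "fx", "fy", "cx", "cy" (pixels), "extrinsics" (4x4, takes a point from world to camera coordinates). Camera axes: x right, y down, z forward; pixel columns grow to the right and rows downward; lengths in mm; the calibration is good to about 2 mm. A picture is of the moment at which its call begins. There is no depth.
- env.job_done(): hands the job in; it is judged then, once.
Trained networks look in a picture, given as the dict that the camera call returned (one of the last four; its "shot" number tells which), for a name from the list of things; names that differ only in an ending like _2 or _b are one class to them, and where a whole thing is asked for, a point or a joint stands for the part that bears it (a point fixed in the world has none). Each returns a list of dicts, best first, with "score" (0 to 1); they miss things now and then, are a little off and sometimes report something else, mostly with a low value. They report only what shows in the picture. A call takes as long as a camera call.
- eyes.boxes_of(name, picture): "centre" ([row, column] in pixels, amid what is visible of it).
- eyes.cut_out(name, picture): "mask" (384x512 bool, what is visible of it) and "centre" ([row, column] in pixels, amid what is visible of it).
- eyes.spot_point(name, picture): "centre" ([row, column] in pixels: a listed point, or the origin of a listed thing).
The state is a dict: "t": time; "joints": joint angles; "qvel": joint speeds; "tau": joint torques, N m; "eef_pos": TCP position; "tcp_rot": TCP orientation; "ft_force": force on the tool from outside, world axes, zero at the start; "moment": the same for the moment, N m; "opening": opening from 0.0 (shut) to 1.0 (fully open); "grip_force": force on a finger pad.
Only numpy, scipy, OpenCV 4.12 (cv2) and the standard library are available. Lean on these libraries where they do the work, as an engineer would, in place of code of your own. Each camera call takes 0.05 s, during which the arm holds its last target. There are 200 camera calls.

TASK

Push the grey power module across its service nest until its base is fully home and square against both the far stop and the left stop, under their lips. Then pinch the two side catches of its fuse carrier together with the fingers, draw the carrier straight up out of the module and finish while holding it by the pinched catches, upright and still, with its lower end at least 5 cm above the top of the module; do not put it down or let go. Leave the module flat against both stops and the other things on the bench alone.

Things in the scene. Friction and masses are not known exactly. Their poses are not given: they have to be found in the camera images.
- nest: Service nest, fixed: aluminium plate (x -105..108, y -115..118 mm, top at z 6) with two steel stop bars, far (+x) and left (+y), forming an open L. Origin on the bench under the plate; x points square to the far stop, y square to the left stop, z up. Yaw varies up to 0.35 rad. Bars end at z 23 mm; their lips (z 17..23) overhang 8 mm inwards of the contact faces.
- stop_far (a point): Point on the far stop's contact face, in nest axes (88, 10, 12) mm; the face is the plane x = 88 and runs y -70..84.
- stop_left (a point): Point on the left stop's contact face, in nest axes (0, 98, 12) mm; the face is the plane y = 98 and runs x -80..74.
- module: Loose power module, 0.64-0.96 kg, slides on the nest plate (friction about 0.6). Grey box on a dark base, 110 (x) x 130 (y) x 44 mm high; origin: centre of the box's underside, z up. Flat near (x -55) and right (y -65) faces to push on. Starts 30-60 mm short of each stop, turned up to 0.2 rad in the nest; fully home: origin at nest (19, 19, 6) mm, axes parallel to the nest's.
- tongue_far (a point): Middle of the far edge of the module's base, in module axes (69, 0, 4) mm: the 8 mm thick base sticks out 14 mm beyond the box on the far (+x) side, slides under the stop's lip and touches the far stop when home.
- tongue_left (a point): Middle of the left edge of the module's base, in module axes (0, 79, 4) mm: the base sticks out 14 mm on the left (+y) side too and touches the left stop when home.
- carrier: Fuse carrier, 0.1 kg: black block, glass fuse on top, grey ribbed catches on its +y and -y sides. 37 (x) x 63 (y) x 78 mm high; origin: centre of its lower end, z up. Seated in the pocket in the module's top: origin at module (0, 0, 8) mm, axes parallel, 36 mm inside, 42 mm showing, 1-1.5 mm play. Teeth on the catches hook under the pocket's edge: it comes out only with both catches pinched in.
- catch_left (a joint): Left (+y) spring catch: 0 released, grows as pressed towards the middle, 0.007 m at its stop; its tooth is free from about 0.0045 m (0.0055 if the carrier stands off-centre). 3 N to start, 7 N at the stop.
- catch_right (a joint): Right (-y) spring catch, the same: 0 released, 0.007 m fully pinched.
- catch_left_pad (a point): Middle of the left catch's outer ribbed face, in carrier axes (0, 31.5, 58) mm when released. Face 26 mm wide (x), 28 mm high (carrier z 44..72), its lower edge 8 mm above the module's top. The two faces are 63 mm apart released, 49 mm fully pinched; the space beside them is free.
- catch_right_pad (a point): Middle of the right catch's outer ribbed face, in carrier axes at (0, -31.5, 58) mm when released.
- screwdriver: Bystander: a screwdriver lying on the bench right (-y) of the nest. Leave alone.
- pliers: Bystander: small pliers with dark rubber handles, lying on the bench left (+y) of the nest. Leave alone.
- reel: Bystander: an aluminium reel 60 mm across, 42 mm high. Leave alone.
- tip_cup: Bystander: a dark steel cup 68 mm across, 50 mm high. Leave alone.
- flux_bottle: Bystander: a white plastic bottle 40 mm across, 90 mm high. Leave alone.
- parts_tray: Bystander: a black divided tray 90 x 120 x 22 mm. Leave alone.

How it is judged (in metres and radians):
On the way, in this order (a step that is already met when the one before it is completed fails the run):
1. the module's base is against both stops and square, the carrier still seated in it (x of tongue_far in the frame of nest above 0.0855 m and y of tongue_left in the frame of nest above 0.0955 m and angle between the x axis of module and the x axis of nest, either way round below 0.035 rad and z of carrier in the frame of module below 0.012 m), for 0.2 s.
2. both catches are pinched in by the fingers with the carrier still seated and the module still home (x of tongue_far in the frame of nest above 0.084 m and y of tongue_left in the frame of nest above 0.094 m and angle between the x axis of module and the x axis of nest, either way round below 0.04 rad and z of carrier in the frame of module below 0.014 m and value of joint each of catch_left, catch_right above 0.004 m and contact force between the fingers and carrier above 3 N), for 0.1 s.
At the end, for the whole second after the job is handed in: Fingers hold the carrier, both catches in 3.5 mm or more, upright within 0.3 rad, still, its lower end 45 mm or more above the module's top (95 mm above the bench), touching neither module nor nest; module flat, its base within 4 mm of both stops and square within 0.04 rad (x of tongue_far in the frame of nest above 0.084 m and y of tongue_left in the frame of nest above 0.094 m and angle between the x axis of module and the x axis of nest, either way round below 0.04 rad and height (world z) of carrier above 0.095 m and angle between carrier's own z axis and vertical below 0.3 rad and angle between module's own z axis and vertical below 0.04 rad and height (world z) of module below 0.009 m and value of joint each of catch_left, catch_right above 0.0035 m and contact force between the fingers and carrier above 3 N and contact force between carrier and module below 0.1 N and contact force between carrier and nest below 0.1 N and linear speed of carrier below 0.03 m/s); the arm keeps its last pose, push and grip.
It fails at once if the module is tipped or lifted off the nest (angle between module's own z axis and vertical above 0.15 rad or height (world z) of module above 0.025 m).
It fails at once if another thing on the bench is moved by more than 30 mm (distance of any of screwdriver, pliers, reel, tip_cup, flux_bottle, parts_tray from where it was at the start of the episode above 0.03 m).
It also fails if it takes over 64 s, if anything falls off the work surface, if the arm or the gripper's body presses on something with over 40 N, if the wrist force passes 120 N, or if a joint passes its speed limit or range.

## Working session

There is one attempt and no reset: what is moved stays moved. The work goes in short steps, Python scripts to look and compute and a shell command to move; the robot and the scene stay as the last step left them, time stands still between calls to the robot, and variables do not carry over. Pictures are saved under pics/ and viewed, at most 10 in all, crops included, and the job is handed in when it is done.

```bash
ls; mkdir -p pics
cat > h.py <<'E'
import numpy as np, cv2
from cell import env, eyes
def ray(p,rc):
    E=np.array(p["extrinsics"]);R=E[:3,:3];t=E[:3,3]
    d=R.T@np.array([(rc[1]-p["cx"])/p["fx"],(rc[0]-p["cy"])/p["fy"],1]);return -R.T@t,d/np.linalg.norm(d)
def atz(p,rc,z):
    o,d=ray(p,rc);return o+d*(z-o[2])/d[2]
def tri(obs):
    A=np.zeros((3,3));b=np.zeros(3)
    for p,rc in obs:
        o,d=ray(p,rc);M=np.eye(3)-np.outer(d,d);A+=M;b+=M@o
    x=np.linalg.solve(A,b)
    return x,[round(float(np.linalg.norm(np.cross(x-ray(*q)[0],ray(*q)[1]))),1) for q in obs]
def proj(p,X):
    E=np.array(p["extrinsics"]);c=E[:3,:3]@np.array(X)+E[:3,3]
    return [p["fy"]*c[1]/c[2]+p["cy"],p["fx"]*c[0]/c[2]+p["cx"]]
def save(p,n): cv2.imwrite("pics/"+n,p["pixels"][:,:,::-1])
E
cat > m1.py <<'E'
from h import *
import sys
s=env.state();print(s["t"],np.round(s["eef_pos"],1),np.round(s["tcp_rot"],3),s["opening"],env.pinch_z)
P={n:eyes.read_camera(n) for n in("side","top")}
for n in P: save(P[n],n+sys.argv[1]+".png")
for k in "nest stop_far stop_left module tongue_far tongue_left carrier catch_left_pad catch_right_pad".split():
    obs=[];sc=[]
    for n in P:
        r=eyes.spot_point(k,P[n])
        if r: obs.append((P[n],r[0]["centre"]));sc.append((n,round(r[0]["score"],2),np.round(r[0]["centre"],0)))
    print(k,sc, *( [np.round(tri(obs)[0],1),tri(obs)[1]] if len(obs)>1 else []))
for k in "screwdriver pliers reel tip_cup flux_bottle parts_tray".split():
    r=eyes.boxes_of(k,P["top"])
    if r: print(k,round(r[0]["score"],2),np.round(atz(P["top"],r[0]["centre"],20)))
E
python3 m1.py 1
```

```text
pics
0.0 [ 281.2 -557.9  214.1] [-3.14  -0.     0.467] 1.0005352978619986 -18.8
nest [('side', 0.74, array([210., 236.])), ('top', 0.75, array([190., 240.]))] [583.9  26.7   4. ] [0.2, 0.2]
stop_far [('side', 0.95, array([209., 204.])), ('top', 0.66, array([165., 232.]))] [672.1  55.4  11.5] [4.1, 4.1]
stop_left [('top', 0.95, array([197., 215.]))]
module [('side', 0.89, array([204., 244.])), ('top', 0.6, array([195., 252.]))] [569.2 -15.    2.1] [4.4, 4.4]
tongue_far [('side', 0.67, array([200., 224.])), ('top', 0.58, array([177., 247.]))] [629.8   1.6  15. ] [0.0, 0.0]
tongue_left [('side', 0.65, array([214., 241.])), ('top', 0.77, array([195., 231.]))] [559.8  59.1  19.2] [3.9, 3.9]
carrier [('side', 0.81, array([203., 247.])), ('top', 0.6, array([193., 251.]))] [567.8 -12.1   7.4] [3.6, 3.6]
catch_left_pad [('side', 0.47, array([188., 242.])), ('top', 0.49, array([194., 242.]))] [561.5  21.9  78.1] [1.7, 1.7]
catch_right_pad [('side', 0.49, array([178., 246.])), ('top', 0.46, array([190., 260.]))] [574.7 -43.1  73.3] [0.8, 0.8]
screwdriver 0.81 [ 589. -197.   20.]
pliers 0.79 [509. 206.  20.]
reel 0.7 [368. 431.  20.]
tip_cup 0.59 [ 404. -455.   20.]
flux_bottle 0.43 [547. 488.  20.]
parts_tray 0.57 [ 544. -469.   20.]
```

Run:
```python
import cv2,numpy as np
a=cv2.imread("pics/top1.png");b=cv2.imread("pics/side1.png")
f=lambda i:cv2.resize(i[110:290,140:340],None,fx=2.9,fy=2.9,interpolation=3)
c=np.hstack([cv2.resize(a[130:260,170:320],(400,347)),cv2.resize(b[130:260,170:320],(400,347))])
d=np.hstack([cv2.resize(a,(400,253)),cv2.resize(b,(400,253))])
cv2.imwrite("pics/v1.png",np.vstack([c,d[:253]]))
```

```text
(no output)
```

View pics/v1.png

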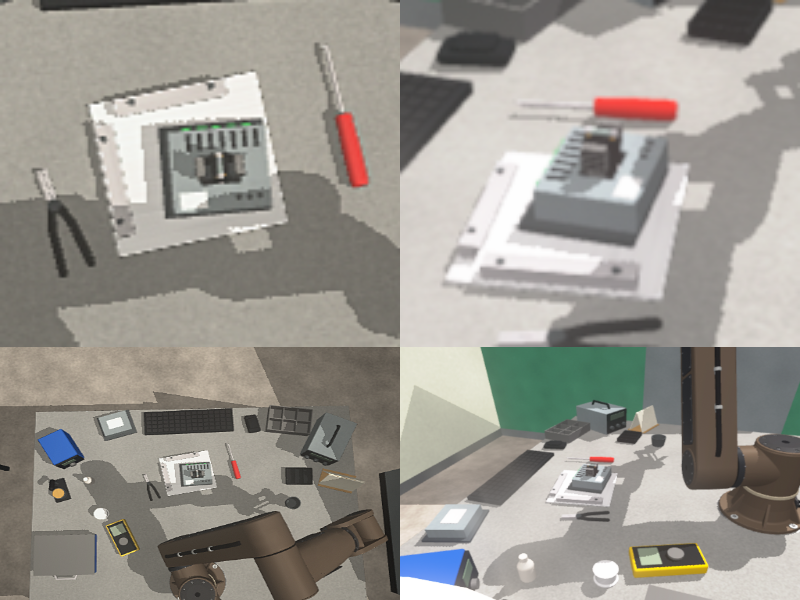

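```bash
cat >> h.py <<'E'
def go(X,yaw=None):
    "units of shift (tool axes as now, before turning) and of turn to reach X / yaw"
    from scipy.spatial.transform import Rotation as Ro
    s=env.state();R=Ro.from_euler("xyz",s["tcp_rot"]).as_matrix()
    d=R.T@(np.array(X)-s["eef_pos"]);y=np.arctan2(R[1,0],R[0,0])
    print("t %.2f pos %s yaw %.3f | shift units"%(s["t"],np.round(s["eef_pos"],1),y),np.round(d/60,2),"turn units",None if yaw is None else round(-np.degrees(yaw-y)/5,2))
E
python3 - <<'E'
from h import *
p=eyes.read_camera("wrist");E=p["extrinsics"]
o=-E[:3,:3].T@E[:3,3]
print(o,E[2,:3],E[0,:3],p["fx"]);go([500,-30,330],0.2)
E
```

```text
[ 346.64738553 -524.83182719  385.13244491] [-0.23315402 -0.11877023 -0.96515949] [ 0.44949771 -0.89328048  0.0013396 ] 275.64115984980725
t 1.35 pos [ 281.3 -558.1  214.7] yaw 0.467 | shift units [ 7.22 -6.22 -1.92] turn units 3.06
```

```bash
python3 -m inch '[[[0.74,-0.62,-0.1],0,-1],[[0.74,-0.62,-0.1],0,-1],[[0.74,-0.62,-0.1],0,-1],[[0.74,-0.62,0],0,-1],[[0.74,-0.62,0],0,-1],[[0.74,-0.62,0],0,-1],[[0.74,-0.62,0],0,-1],[[0.74,-0.62,0],1,-1],[[0.74,-0.62,0],1,-1],[[0.6,-0.4,0],1,-1]]'
cat > m2.py <<'E'
from h import *
import sys
s=env.state()
p=eyes.read_camera("wrist");save(p,"w%s.png"%sys.argv[1])
import pickle
R={}
for k in "nest stop_far stop_left module tongue_far tongue_left carrier catch_left_pad catch_right_pad".split():
    r=eyes.spot_point(k,p)
    if r: R[k]=(r[0]["centre"],r[0]["score"])
pickle.dump(({k:p[k] for k in("fx","fy","cx","cy","extrinsics")},R),open("w%s.pkl"%sys.argv[1],"wb"))
Z=dict(nest=6,stop_far=12,stop_left=12,module=6,tongue_far=10,tongue_left=10,carrier=14,catch_left_pad=72,catch_right_pad=72)
for k in R: print(k,np.round(R[k][0],1),round(R[k][1],2),np.round(atz(p,R[k][0],Z[k]),1))
go(s["eef_pos"],.2)
E
python3 m2.py 1
```

```text
t: 2.6
eef_pos: [520.2, -45.9, 233.0]
tcp_rot: [3.141, -0.001, 0.203]
ft_force: [-0.0, -0.6, 0.0]
opening: 1.003
grip_force: 0.0
stop_far [ 46.3 203.3] 0.56 [663.9  52.3  12. ]
stop_left [108.7 139. ] 0.63 [570.  126.1  12. ]
module [131.7 240.8] 0.86 [567.4 -15.    6. ]
tongue_far [ 81.3 247.9] 0.66 [634.3 -12.1  10. ]
tongue_left [126.9 183. ] 0.68 [557.9  64.8  10. ]
carrier [135.2 241.5] 0.8 [563.5 -17.2  14. ]
catch_right_pad [141.3 262.4] 0.66 [565.7 -44.9  72. ]
t 3.10 pos [519.3 -49.  232.8] yaw 0.204 | shift units [ 0.03 -0.05 -0.  ] turn units 0.04
```

```bash
python3 -m inch '[[[0.4,-0.3,0],0,-1],[[0.4,-0.3,0],0,-1],[[0.4,-0.3,0],0,-1],[[0,0,0],0,-1],[[0,0,0],0,-1],[[0,0,0],0,-1],[[0,0,0],0,-1],[[0,0,0],0,-1],[[0,0,0],0,-1],[[0,0,0],0,-1]]' | head -2; python3 m2.py 2
python3 - <<'E'
from h import *
import pickle
a,b=[pickle.load(open(f"w{i}.pkl","rb")) for i in (1,2)]
for k in a[1]:
    if k in b[1]: print(k,*tri([(a[0],a[1][k][0]),(b[0],b[1][k][0])]))
i=cv2.imread("pics/w2.png");cv2.imwrite("pics/w2c.png",cv2.resize(i[60:300,80:400],None,fx=2.5,fy=2.5,interpolation=3))
E
```

```text
t: 4.35
eef_pos: [579.1, 19.3, 232.6]
stop_far [104.4 244.8] 0.8 [663.2  51.6  12. ]
stop_left [162.1 179.8] 0.94 [567.1 127.3  12. ]
module [177.8 276.4] 0.89 [571.5 -13.7   6. ]
tongue_far [134.5 284.9] 0.84 [635.2 -11.1  10. ]
tongue_left [176.5 221.2] 0.78 [557.9  66.   10. ]
carrier [183.2 274.6] 0.9 [564.7 -11.9  14. ]
catch_left_pad [192.7 253.1] 0.58 [560.2  18.6  72. ]
catch_right_pad [198.8 306.2] 0.55 [566.  -48.2  72. ]
t 4.85 pos [579.1  19.4 232.6] yaw 0.205 | shift units [-0.  0.  0.] turn units 0.06
stop_far [663.06136974  51.38484131  16.22641098] [0.0, 0.0]
stop_left [569.33520371 124.96699795  17.64247635] [1.4, 1.4]
module [567.21472295 -15.0548972  -11.1702512 ] [1.1, 1.1]
tongue_far [634.93594766 -11.78820151   3.88225041] [0.0, 0.0]
tongue_left [557.27155633  66.01613814   6.09680602] [0.4, 0.4]
carrier [560.86619984 -15.47463458  -8.01234884] [1.4, 1.4]
catch_right_pad [567.29855781 -45.26056586  80.85196584] [1.2, 1.2]
```

View pics/w2c.png

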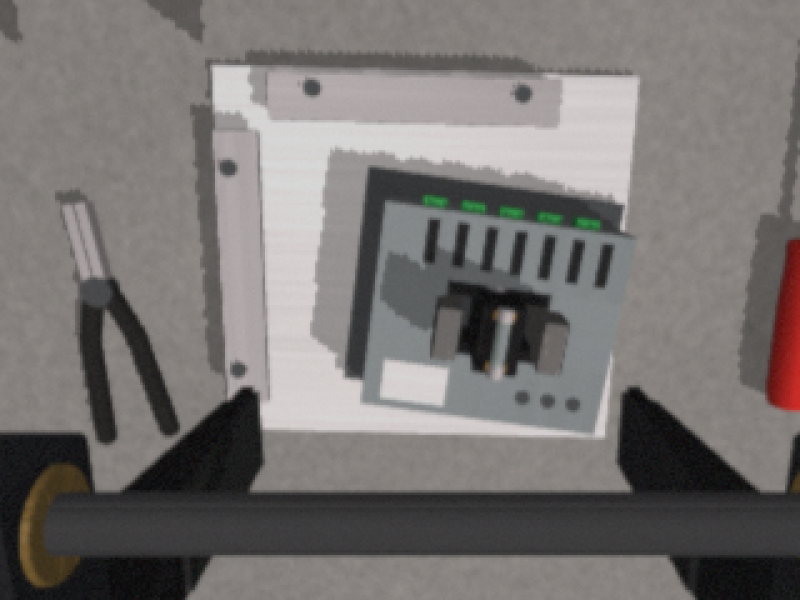

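```bash
cat > fit.py <<'E'
from h import *
import pickle
from scipy.optimize import least_squares
def fit(p,pts,x0):
    def f(v):
        c,s=np.cos(v[2]),np.sin(v[2])
        return np.ravel([np.array(proj(p,[v[0]+c*X-s*Y,v[1]+s*X+c*Y,Z]))-rc for (X,Y,Z),rc in pts])
    r=least_squares(f,x0,loss="soft_l1");return r.x,np.round(r.fun,1)
if __name__=="__main__":
    p=pickle.load(open("w2.pkl","rb"))[0]
    q=lambda x,y:np.array([60+y/2.5,80+x/2.5])
    n,r=fit(p,[((108,118,6),q(209,65)),((108,-115,6),q(640,75)),((-105,-115,6),q(605,438)),((80,-70,23),q(557,127)),((80,84,23),q(268,121)),((74,90,23),q(258,130))],[580,27,.2]);print(n,r)
    m,r=fit(p,[((69,79,14),q(370,168)),((55,65,50),q(385,200)),((55,-65,50),q(635,235)),((-55,-65,50),q(595,435)),((-55,65,50),q(360,403)),((69,-65,14),q(622,205)),((-55,79,14),q(345,377))],[567,-15,.1]);print(m,r)
    c,s=np.cos(n[2]),np.sin(n[2]);d=m[:2]-n[:2]
    print("module in nest",c*d[0]+s*d[1],-s*d[0]+c*d[1],m[2]-n[2])
    print(np.array([n[0]+c*88-s*10,n[1]+s*88+c*10]),"stop far",np.array([n[0]-s*98,n[1]+c*98]),"left")
E
python3 fit.py
```

```text
[5.79458638e+02 2.80425045e+01 1.80764510e-01] [-0.   0.3  0.3 -0.2 -0.1  0.2 -0.1  0.6 -0.6 -0.3  0.5 -0.6]
[ 5.65656899e+02 -1.34028060e+01  6.37772835e-02] [-0.6 -1.   0.5 -0.1  0.9  0.6 -0.5 -0.4  0.   0.3 -0.5  0.8  0.3 -0.4]
module in nest -21.027968440977762 -38.28872294694059 -0.1169872267316499
[664.22699669  53.70035767] stop far [561.84003377 124.44574497] left
```

```bash
cat >> h.py <<'E'
N=[579.46,28.04,.1808]
def gn(x,y,z,yaw=.1808):
    c,s=np.cos(N[2]),np.sin(N[2]);st=env.state();e=st["eef_pos"];d=np.array(e[:2])-N[:2]
    print("now in nest",np.round([c*d[0]+s*d[1],-s*d[0]+c*d[1],e[2]],1),"ft",np.round(st["ft_force"],1),"op",round(st["opening"],2))
    go([N[0]+c*x-s*y,N[1]+s*x+c*y,z],yaw)
E
python3 -c "
from h import *
gn(-120,-36,30)"
```

```text
now in nest [ -1.9  -8.5 232.6] ft [ 0.4 -0.5  0.2] op 1.0
t 4.85 pos [579.1  19.4 232.6] yaw 0.205 | shift units [-1.98  0.41  3.38] turn units 0.28
```

```bash
python3 -m inch '[[[-0.5,0.1,0],0.28,-1],[[-0.5,0.1,0],0,-1],[[-0.5,0.1,0],0,-1],[[-0.48,0.11,0.3],0,-1],[[0,0,0.8],0,-1],[[0,0,0.8],0,-1],[[0,0,0.7],0,-1],[[0,0,0.5],0,-1],[[0,0,0.28],0,-1],[[0,0,0],0,-1]]';python3 -c "
from h import *
gn(-50,-36,30)"
```

```text
t: 6.1
eef_pos: [466.5, -26.8, 29.0]
tcp_rot: [-3.141, 0.002, 0.181]
ft_force: [0.6, -0.0, -0.0]
opening: 1.003
grip_force: 0.0
now in nest [-121.   -33.7   29. ] ft [ 0.6 -0.  -0. ] op 1.0
t 6.10 pos [466.5 -26.8  29. ] yaw 0.181 | shift units [ 1.18  0.04 -0.02] turn units -0.0
```

```bash
python3 -m inch '[[[0.2,0,0],0,-1],[[0.13,0,0],0,-1],[[0.12,0,0],0,-1],[[0.12,0,0],0,-1],[[0.12,0,0],0,-1],[[0.12,0,0],0,-1],[[0.12,0,0],0,-1],[[0.12,0,0],0,-1],[[0.1,0,0],0,-1],[[0,0,0],0,-1]]';python3 -c "
from h import *
gn(-46,-36,30)"
```

```text
t: 7.35
eef_pos: [534.5, -14.2, 29.9]
tcp_rot: [-3.141, 0.001, 0.181]
ft_force: [-2.9, 1.2, 1.1]
opening: 1.0
grip_force: 1.5
now in nest [-51.8 -33.5  29.9] ft [-2.9  1.2  1.1] op 1.0
t 7.35 pos [534.5 -14.2  29.9] yaw 0.181 | shift units [ 0.1   0.04 -0.  ] turn units 0.0
```

```bash
python3 -m inch '[[[0.02,0,0],0,-1],[[0.02,0,0],0,-1],[[0.02,0,0],0,-1],[[0.02,0,0],0,-1],[[0.02,0,0],0,-1],[[0,0,0],0,-1],[[0,0,0],0,-1],[[0,0,0],0,-1],[[0,0,0],0,-1],[[0,0,0],0,-1]]';python3 - <<'E'
from h import *
gn(-46,-36,30)
p=eyes.read_camera("wrist");save(p,"w3.png");cv2.imwrite("pics/w3c.png",cv2.resize(p["pixels"][40:280,100:420,::-1],None,fx=2.5,fy=2.5,interpolation=3))
E
```

```text
t: 8.6
eef_pos: [539.4, -13.3, 29.9]
tcp_rot: [-3.141, 0.003, 0.181]
ft_force: [-8.1, -1.4, 5.4]
opening: 1.002
grip_force: 4.0
now in nest [-46.8 -33.5  29.9] ft [-8.1 -1.4  5.4] op 1.0
t 8.60 pos [539.4 -13.3  29.9] yaw 0.181 | shift units [ 0.01  0.04 -0.  ] turn units -0.0
```

View pics/w3c.png

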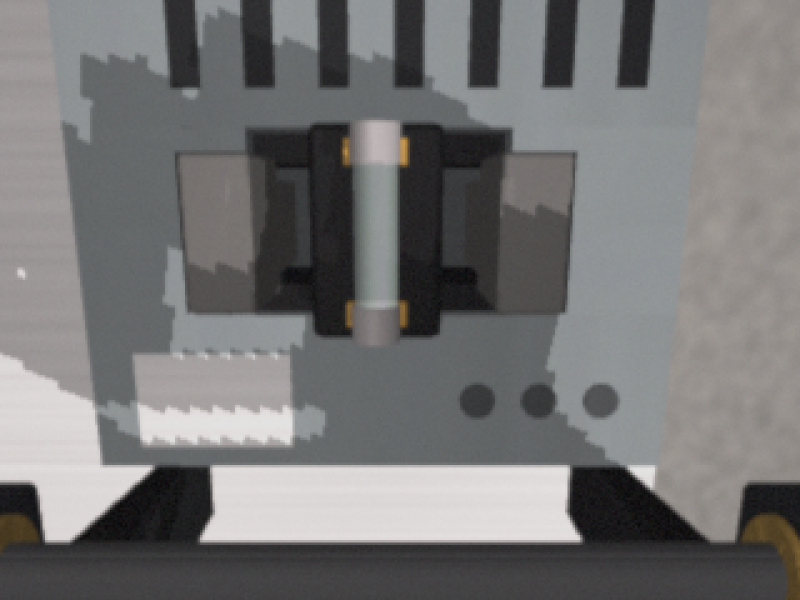

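```bash
python3 -m inch '[[[0.02,0,0],0,-1],[[0.02,0,0],0,-1],[[0.02,0,0],0,-1],[[0,0,0],0,-1],[[0,0,0],0,-1],[[0,0,0],0,-1],[[0,0,0],0,-1],[[0,0,0],0,-1],[[0,0,0],0,-1],[[0,0,0],0,-1]]';python3 - <<'E'
from h import *
gn(-46,-36,30)
E
```

```text
t: 9.9
eef_pos: [539.5, -13.1, 29.8]
tcp_rot: [-3.14, 0.01, 0.181]
ft_force: [-24.4, -8.8, 17.0]
opening: 0.998
grip_force: 12.8
now in nest [-46.7 -33.3  29.8] ft [-24.4  -8.8  17. ] op 1.0
t 9.90 pos [539.5 -13.1  29.8] yaw 0.181 | shift units [ 0.01  0.05 -0.  ] turn units -0.0
```

```bash
python3 -m inch '[[[-0.3,0,0],0,1],[[0,0,-0.4],0,1],[[0,0.2,-0.4],0,1],[[0,0.5,0],0,1],[[0,0.5,0],0,1],[[0.4,0.47,0],0,1],[[0.6,0,0],0,1],[[0.4,0,0.2],0,1],[[0,0,0.5],0,1],[[0,0,0.1],0,1]]';python3 -c "
from h import *
gn(18,-58,30)"
```

```text
t: 11.15
eef_pos: [626.6, -99.2, 28.3]
tcp_rot: [-3.141, 0.002, 0.181]
ft_force: [-0.3, 0.2, -0.2]
opening: 0.025
grip_force: 0.0
now in nest [  23.5 -133.6   28.3] ft [-0.3  0.2 -0.2] op 0.03
t 11.15 pos [626.6 -99.2  28.3] yaw 0.181 | shift units [-0.09 -1.26 -0.03] turn units -0.0
```

```bash
python3 -m inch '[[[-0.05,-0.2,0],0,1],[[0,-0.14,0],0,1],[[0,-0.12,0],0,1],[[0,-0.12,0],0,1],[[0,-0.12,0],0,1],[[0,-0.12,0],0,1],[[0,-0.12,0],0,1],[[0,-0.12,0],0,1],[[0,-0.08,0],0,1],[[0,0,0],0,1]]';python3 -c "
from h import *
gn(18,-58,30)"
```

```text
t: 12.4
eef_pos: [612.3, -32.8, 30.7]
tcp_rot: [3.14, -0.001, 0.181]
ft_force: [0.6, -3.1, 2.0]
opening: 0.006
grip_force: 1.7
now in nest [ 21.4 -65.8  30.7] ft [ 0.6 -3.1  2. ] op 0.01
t 12.40 pos [612.3 -32.8  30.7] yaw 0.181 | shift units [-0.06 -0.13  0.01] turn units 0.0
```

```bash
python3 -m inch '[[[0,-0.03,0],0,1],[[0,-0.03,0],0,1],[[0,-0.03,0],0,1],[[0,-0.02,0],0,1],[[0,-0.02,0],0,1],[[0,0,0],0,1],[[0,0,0],0,1],[[0,0,0],0,1],[[0,0,0],0,1],[[0,0,0],0,1]]';python3 -c "
from h import *
gn(18,-58,30)"
```

```text
t: 13.65
eef_pos: [611.1, -25.8, 30.7]
tcp_rot: [3.14, -0.002, 0.181]
ft_force: [-0.4, -8.0, 4.3]
opening: 0.003
grip_force: 4.0
now in nest [ 21.4 -58.7  30.7] ft [-0.4 -8.   4.3] op 0.0
t 13.65 pos [611.1 -25.8  30.7] yaw 0.181 | shift units [-0.06 -0.01  0.01] turn units -0.0
```

```bash
python3 -m inch '[[[0,-0.02,0],0,1],[[0,-0.02,0],0,1],[[0,-0.02,0],0,1],[[0,0,0],0,1],[[0,0,0],0,1],[[0,0,0],0,1],[[0,0,0],0,1],[[0,0,0],0,1],[[0,0,0],0,1],[[0,0,0],0,1]]';python3 -c "
from h import *
gn(18,-58,30)"
```

```text
t: 14.9
eef_pos: [610.5, -22.3, 30.7]
tcp_rot: [3.14, -0.002, 0.181]
ft_force: [-0.7, -8.1, 4.5]
opening: 0.004
grip_force: 4.0
now in nest [ 21.4 -55.1  30.7] ft [-0.7 -8.1  4.5] op 0.0
t 14.90 pos [610.5 -22.3  30.7] yaw 0.181 | shift units [-0.06  0.05  0.01] turn units -0.0
```

Still sliding (force unchanged); keep going.

```bash
python3 -m inch '[[[0,-0.02,0],0,1],[[0,-0.02,0],0,1],[[0,-0.02,0],0,1],[[0,0,0],0,1],[[0,0,0],0,1],[[0,0,0],0,1],[[0,0,0],0,1],[[0,0,0],0,1],[[0,0,0],0,1],[[0,0,0],0,1]]';python3 -c "
from h import *
gn(18,-58,30)
p=eyes.read_camera('wrist');save(p,'w4.png');cv2.imwrite('pics/w4c.png',cv2.resize(p['pixels'][:,:,::-1],(800,600),interpolation=3))"
```

```text
t: 16.15
eef_pos: [610.1, -20.3, 30.7]
tcp_rot: [3.138, -0.002, 0.181]
ft_force: [0.2, -19.1, 3.6]
opening: 0.003
grip_force: 9.4
now in nest [ 21.5 -53.1  30.7] ft [  0.2 -19.1   3.6] op 0.0
t 16.15 pos [610.1 -20.3  30.7] yaw 0.181 | shift units [-0.06  0.08  0.01] turn units -0.0
```

View pics/w4c.png

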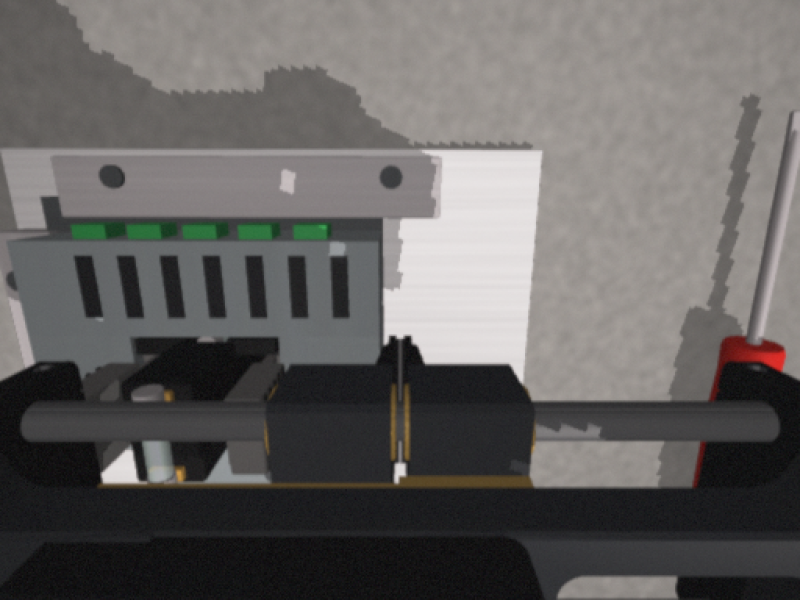

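```bash
python3 -m inch '[[[0,-0.02,0],0,1],[[0,-0.01,0],0,1],[[0,0,0],0,1],[[0,0,0],0,1],[[0,0.3,0],0,1],[[0,0,-0.6],0,1],[[0,0,-0.9],0,-1],[[0,-0.3,-0.9],0,-1],[[-0.5,-0.7,-0.5],0,-1],[[-0.5,-0.6,0],0,-1]]'
python3 -m inch '[[[0,0,0],0,-1],[[0,0,0],0,-1],[[0,0,0],0,-1],[[0,0,0],0,-1],[[0,0,0],0,-1],[[0,0,0],0,-1],[[0,0,0],0,-1],[[0,0,0],0,-1],[[0,0,0],0,-1],[[0,0,0],0,-1]]'
python3 m2.py 5
python3 - <<'E'
from h import *
gn(19,19,70)
i=cv2.imread("pics/w5.png");cv2.imwrite("pics/w5c.png",cv2.resize(i[60:300,80:400],None,fx=2.5,fy=2.5,interpolation=3))
E
```

```text
t: 17.45
eef_pos: [535.6, 50.8, 206.1]
tcp_rot: [3.141, -0.004, 0.18]
ft_force: [0.1, 0.4, -1.3]
opening: 0.365
grip_force: 0.0
t: 18.7
eef_pos: [535.9, 49.8, 203.8]
tcp_rot: [3.142, -0.0, 0.181]
ft_force: [-0.2, -0.2, 0.5]
opening: 1.002
grip_force: 0.0
nest [125.3 440.5] 0.49 [ 640. -176.    6.]
stop_far [ 71.9 271.3] 0.76 [662.9  53.3  12. ]
stop_left [142.1 204.4] 0.64 [564.3 122.5  12. ]
module [125.1 261.7] 0.56 [598.6  53.    6. ]
tongue_far [ 69.4 263.8] 0.63 [664.3  62.9  10. ]
tongue_left [130.3 201.5] 0.92 [578.4 128.4  10. ]
carrier [128.8 264.4] 0.56 [594.9  49.   14. ]
catch_left_pad [129.1 236.7] 0.77 [591.4  80.4  72. ]
t 19.20 pos [535.9  49.7 203.8] yaw 0.181 | shift units [ 0. -0. -0.] turn units -0.22
now in nest [-39.   29.2 203.8] ft [0.2 0.4 0.5] op 1.0
t 19.20 pos [535.9  49.7 203.8] yaw 0.181 | shift units [0.97 0.17 2.23] turn units -0.0
```

View pics/w5c.png

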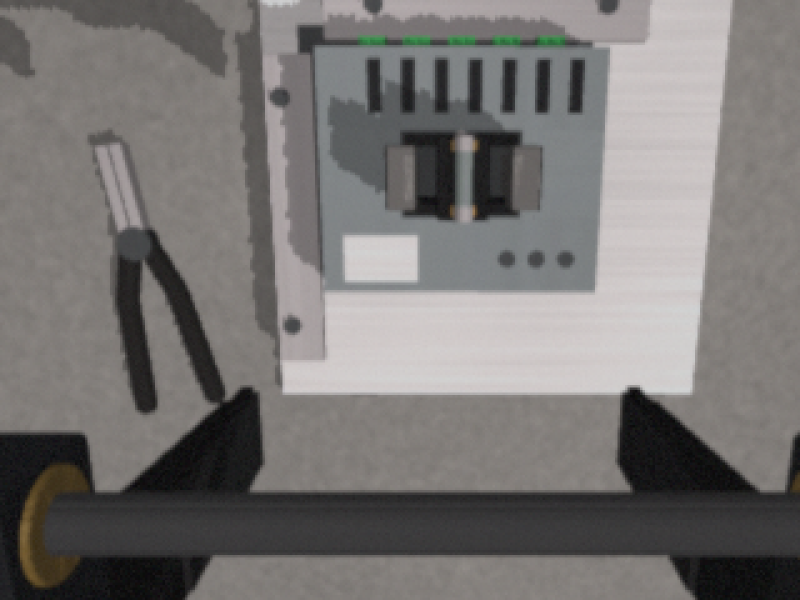

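Run:
```python
from fit import *
p=pickle.load(open("w5.pkl","rb"))[0]
q=lambda x,y:np.array([60+y/2.5,80+x/2.5])
n,r=fit(p,[((-105,118,6),q(283,394)),((-105,-115,6),q(692,394)),((80,-70,23),q(648,40)),((-80,90,23),q(325,359))],[580,27,.18]);print(n,r)
m,r=fit(p,[((55,65,50),q(315,47)),((55,-65,50),q(608,48)),((-55,-65,50),q(596,292)),((-55,65,50),q(324,291))],[595,50,.18]);print(m,r)
for nn in(n,N):
    c,s=np.cos(nn[2]),np.sin(nn[2]);d=m[:2]-nn[:2]
    print("module in nest",c*d[0]+s*d[1],-s*d[0]+c*d[1],m[2]-nn[2])
k,r=fit(p,[((13,31.5,86),q(386,146)),((13,-31.5,86),q(542,146)),((-13,-31.5,86),q(540,210)),((-13,31.5,86),q(387,209))],[595,50,.18]);print("carrier",k,r)
gn(19,19,70)
```

```text
[5.80186249e+02 2.80552058e+01 1.78035134e-01] [-0.3 -0.3 -0.1  0.1 -0.   0.1  0.6  0. ]
[5.94810888e+02 5.02634292e+01 1.78399250e-01] [-0.1 -0.4 -0.3  0.8  0.1 -0.5  0.4  0.2]
module in nest 18.32646537801642 19.267223776023524 0.00036411596130467294
module in nest 19.096811837754778 19.100846397775264 -0.0024007498151562
carrier [5.95287983e+02 5.02845724e+01 1.77574946e-01] [-0.4  0.1 -0.2 -0.   0.2 -0.2  0.4  0.1]
now in nest [-39.   29.2 203.8] ft [0.2 0.4 0.5] op 1.0
t 19.20 pos [535.9  49.7 203.8] yaw 0.181 | shift units [0.97 0.17 2.23] turn units -0.0
```

```bash
python3 -m inch '[[[0.4,0.08,0],0,-1],[[0.4,0.08,0],0,-1],[[0.17,0.01,0.3],0,-1],[[0,0,0.5],0,-1],[[0,0,0.5],0,-1],[[0,0,0.5],0,-1],[[0,0,0.4],0,-1],[[0,0,0.25],0,-1],[[0,0,0],0,-1],[[0,0,0],0,-1]]'
python3 - <<'E'
from h import *
go([595.1,50.2,57],.178);p=eyes.read_camera('wrist');save(p,'w6.png');cv2.imwrite('pics/w6c.png',cv2.resize(p['pixels'][:,:,::-1],(800,600),interpolation=3))
E
```

```text
t: 20.45
eef_pos: [595.2, 50.2, 57.4]
tcp_rot: [3.141, -0.001, 0.181]
ft_force: [-0.3, -1.0, 0.5]
opening: 1.0
grip_force: 0.0
t 20.45 pos [595.2  50.2  57.4] yaw 0.181 | shift units [-0.   -0.    0.01] turn units 0.03
```

View pics/w6c.png

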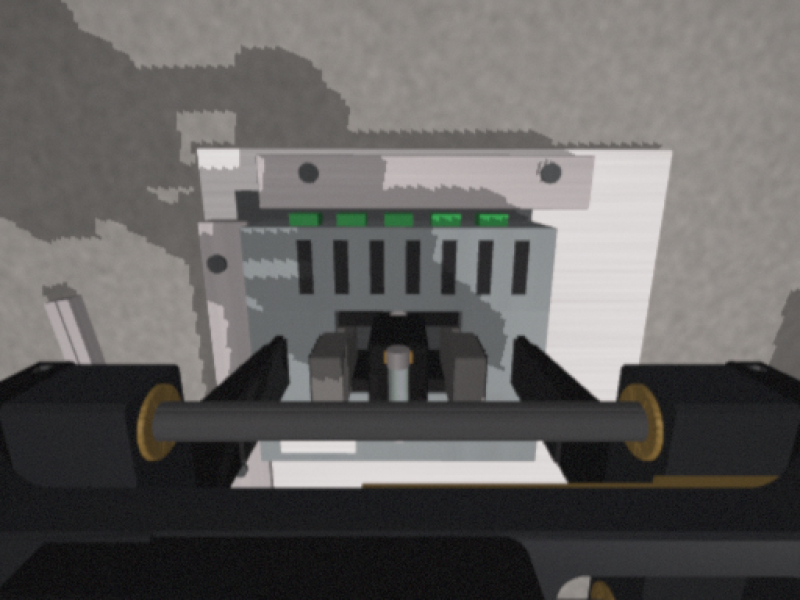

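```bash
python3 -m inch '[[[0,0,0],0,-0.6],[[0,0,0],0,-0.3],[[0,0,0],0,-0.2],[[0,0,0],0,-0.1],[[0,0,0],0,0],[[0,0,0],0,0.3],[[0,0,0],0,1],[[0,0,0],0,1],[[0,0,0],0,1],[[0,0,0],0,1]]'
```

```text
t: 21.75
eef_pos: [595.0, 50.2, 57.4]
tcp_rot: [3.141, -0.0, 0.181]
ft_force: [-1.8, 0.7, 7.2]
opening: 0.492
grip_force: 30.0
```

```bash
python3 -m inch '[[[0,0,0],0,1],[[0,0,0],0,1],[[0,0,-0.02],0,1],[[0,0,-0.03],0,1],[[0,0,-0.04],0,1],[[0,0,-0.05],0,1],[[0,0,-0.05],0,1],[[0,0,-0.05],0,1],[[0,0,-0.05],0,1],[[0,0,0],0,1]]'
```

```text
t: 23.0
eef_pos: [595.1, 50.2, 74.5]
tcp_rot: [3.141, -0.0, 0.181]
ft_force: [0.9, -0.3, -1.6]
opening: 0.491
grip_force: 30.0
```

```bash
python3 -m inch '[[[0,0,-0.1],0,1],[[0,0,-0.15],0,1],[[0,0,-0.2],0,1],[[0,0,-0.25],0,1],[[0,0,-0.25],0,1],[[0,0,-0.25],0,1],[[0,0,-0.2],0,1],[[0,0,-0.1],0,1],[[0,0,0],0,1],[[0,0,0],0,1]]'
python3 - <<'E'
from h import *
P=[eyes.read_camera(n) for n in("wrist","side")]
c=[eyes.spot_point("carrier",p) for p in P]
for p,r in zip(P,c): print([(np.round(x["centre"]),round(x["score"],2)) for x in r[:1]])
if all(c): print(tri([(p,r[0]["centre"]) for p,r in zip(P,c)]))
a=cv2.resize(P[0]["pixels"],(500,375));b=cv2.resize(P[1]["pixels"][130:250,190:286],(300,375))
cv2.imwrite("pics/v7.png",np.hstack([a,b])[:,:,::-1])
E
```

```text
t: 24.25
eef_pos: [594.7, 50.2, 163.7]
tcp_rot: [-3.142, 0.001, 0.181]
ft_force: [-1.2, 0.2, -1.5]
opening: 0.492
grip_force: 30.0
[(array([209., 256.]), 0.78)]
[(array([181., 229.]), 0.79)]
(array([590.43485604,  48.87615954, 111.38769502]), [1.7, 1.7])
```

View pics/v7.png

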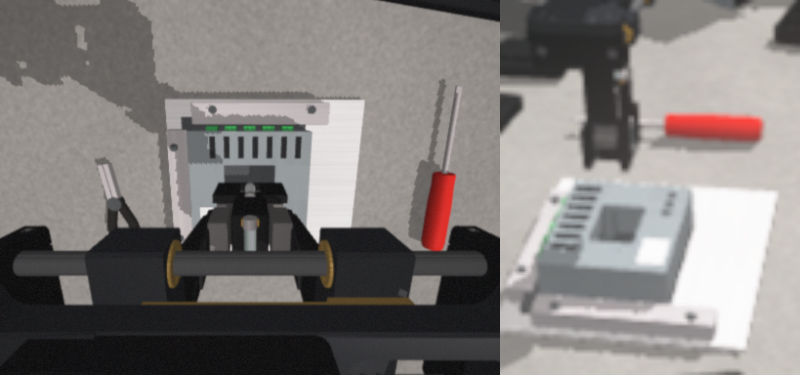

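The carrier is out and upright between the fingers, and the module is still in the L of the stops with its pocket empty. I'll raise it a little more, let it settle, and hand in.

```bash
python3 -m inch '[[[0,0,-0.1],0,1],[[0,0,-0.1],0,1],[[0,0,0],0,1],[[0,0,0],0,1],[[0,0,0],0,1],[[0,0,0],0,1],[[0,0,0],0,1],[[0,0,0],0,1],[[0,0,0],0,1],[[0,0,0],0,1]]' && python3 -c "
from cell import env
print(env.job_done())"
```

```text
t: 25.7
eef_pos: [595.0, 50.2, 176.2]
tcp_rot: [3.141, 0.0, 0.181]
ft_force: [-0.5, -0.7, -0.8]
opening: 0.488
grip_force: 30.0
the job is handed in; nothing more can be done
None
```

The job is handed in at 25.7 s (verdict not shown): the module measured home and square against both stops before the draw, and the carrier is held upright by its pinched catches, its lower end over 100 mm above the bench (at least 5 cm above the module).

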